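# Move the lift-off door to the bolt bay

### The arm

A 6-joint arm with a two-finger parallel gripper is mounted at the origin on the work surface. World frame = base frame: x ahead of the robot, y to its left, z up, the work surface at z = 0. Lengths are in mm, angles in rad, forces in N, time in s.
With the tool pointing down it reaches from about 400 to 925 mm from the base axis. Payload 12.5 kg.
Tool frame: the origin (TCP) lies on the mounting face of the last link; the fingertips stand 190 mm ahead of it and the grasp point (between the pads) lies 171 mm ahead of it; z points along the fingers, y is the line along which they close (so a half turn about z gives the same grasp; the last joint's range is limited). The gripper opens to 95 mm and grips with 3 to 60 N. Pads are 20 mm wide; open, the fingers measure 119 mm over their backs; the gripper's body (75 mm by 180 mm) begins 59 mm behind the grasp point.
Start: joints at [1.234, 0.491, 1.559, -0, 1.092, -0.106], TCP at [142.948, 608.433, 404.761] pointing down, gripper open.
Joint ranges: [-3.1, 3.1], [-0.84, 2.19], [0.05, 2.79], [-1.13, 4.28], [0.06, 2.93], [-2.69, 2.69]. Speed limits (rad/s): [2.22, 2.22, 2.79, 3.14, 3.14, 3.14].

### API

Orientations are given as [roll, pitch, yaw] about the fixed x, y, z axes, in that order (R = Rz(yaw) Ry(pitch) Rx(roll)).
In Python, from cell import env gives the robot as it stands.
- The arm moves only by the tool carry_out, never from a script. Its argument "series" is a list of rows, each a list of 5 numbers: the shift along the tool's x, y, z in m, then the turn about the tool's z in degrees, then the opening, from 0 (shut) to 1 (fully open). A call has 1 to 20 rows; each row is the pose to reach, as a shift and turn from the pose commanded when the call began, along the tool's axes at that moment; what a row does not reach only later rows make up. A row lasts 1/8 s, in which the tool goes at most 62.5 mm and 10.7 degrees, less where a joint would pass 70% of its speed; a pose out of reach is approached as far as the arm can. A call with a gripper value outside its range is refused whole. The fingers move at their own pace and stop on an object; the grip force is fixed at half the most. Time passes only in rows, so rows that repeat a pose let the fingers close. It gives the time, the measured TCP pose, the force, the opening and the grip force at its end, in the units of the state.
- env.state(): the state, without advancing time (a new reading comes with each control period).
- env.read_camera(name): name is "scene" or "top" or "wrist"; returns (picture, depth): 384x512x3 uint8, red, green, blue; 384x512 float32, mm along the optical axis (not along the pixel's ray), 0 where there is no reading.
- env.get_calibration(name): a dict with "intrinsics" (3x3 intrinsics, pixels), "D" ([k1, k2, p1, p2, k3] as OpenCV has them; the pictures are not rectified), "cam_to_world" (4x4, takes a point from camera to world coordinates); the wrist camera has in their place "T_tool_cam" (4x4, takes a point from camera to tool coordinates, whose origin is the TCP and whose axes are the flange's). Camera axes: x right, y up, looking along -z (the intrinsics and any distortion apply to the point x, -y, -z); pixel columns grow to the right and rows downward; lengths in mm; the calibration is good to about 2 mm. A picture is of the moment at which its call begins: read the wrist's pose just before it. get_calibration takes no time and is no camera call.
- env.job_done(): hands the job in; it is judged then, once.
The state is a dict: "t": time; "joints": joint angles; "qvel": joint speeds; "tau": joint torques, N m; "eef_pos": TCP position; "tcp_rot": TCP orientation; "ft_force": force on the tool from outside, world axes, zero at the start; "moment": the same for the moment, N m; "opening": opening from 0.0 (shut) to 1.0 (fully open); "grip_force": force on a finger pad.
Only numpy, scipy, OpenCV 4.12 (cv2) and the standard library are available. Lean on these libraries where they do the work, as an engineer would, in place of code of your own. Each camera call takes 0.05 s, during which the arm holds its last target. There are 200 camera calls.

### The job

The bay that holds the dish of bolts stands open, while the small blue lift-off door hangs on the empty bay. Squeeze the door's two tabs together to pull back its sprung hinge pin, lift the door off, and lower it gently into the open bay's hinge until both ends of its barrel rest on the ledges; then let go so that the pin springs fully home in its hole and the door hangs there. Do not press the door hard against that bay, and leave the dish, lube, hex keys and brush where they are.

Things in the scene. Friction and masses are not known exactly. Their poses are not given: they have to be found in the camera images.
- door: Loose blue panel door, about 0.28 kg, hung on bay1. Origin: middle of its hinge line; y along the hinge, x out of its face, z up (as the bay's axes when hung). Barrel: rod 16 mm thick, y -75 to +75. Panel 6 mm thick, 130 wide, down to z -105. An 8 mm steel pin sticks out 12 mm at each end: fixed at +y, sprung at -y. Squeeze its two upright tabs from above to draw the pin and carry it.
- black_tab (a point): Middle height of the outer (+y) face of the black tab, fixed to the door: at y +20, z +30 of the door. The tab is 12 mm (y) by 20 mm (x) and its top is at door z +52. Barrel top is at door z +8: fingertips stay above it.
- orange_tab (a point): Middle height of the outer (-y) face of the orange tab, fixed to the sprung pin; same size as the black tab. At door y -32, z +30 with the pin out, y -20 with it fully drawn: outer faces are 52 mm apart at rest, 40 mm when squeezed. Fully drawn, the pin is flush with the barrel's end.
- pin (a joint): Travel of the sprung pin in the door, m: 0 = fully out (locked), 0.012 = fully drawn. Its spring resists with 6 N when out, rising to 11 N when drawn.
- bay1: Fixed galvanised open-fronted bay, empty, with the door on it at the start. 184 mm wide (y), 125 high, x -60 to +60, clear roof. Origin: centre of its underside; x points out of the open front (away from the robot at yaw 0), z up. Hinge cheeks as on bay2 (see slot_side, hole_side); hinge line at x +72, y 0, z 118.
- bay2: Fixed bay of the same make without a door, holding the dish. Origin and axes as bay1. Hinge line at x +72, y 0, along y, but its pair of cheeks is clamped at an unknown height: hinge line anywhere from z 110 to 134 mm, not measured, to be found by touch; nothing gives. Each cheek has a ledge inside, 10 mm long in y, top 8 mm below the hinge line: the seated barrel rests on both.
- slot_side (a point): Point on bay2 at x +72, y +78, z 110 (lowest hinge height) on the inner face of the +y cheek, an upright plate 6 mm thick. The cheek has a vertical slot open at the top, 11 mm wide (x), mouth flared to about 20 mm and 16 mm above the hinge line, for the door's fixed pin.
- hole_side (a point): Point on bay2 at x +72, y -78, z 110 (lowest hinge height) on the inner face of the -y cheek, an upright plate 6 mm thick with a closed hole 12 mm wide (x) and 11 mm high centred on the hinge line, for the sprung pin. The plate reaches 16 mm above the hinge line: the pin must stay drawn until the barrel is down on the ledges.
- dish: White ceramic dish of bolts, 72 mm across, 24 mm high, standing inside bay2; origin at the centre of its underside. Leave alone.
- lube: Green lube applicator with a red press button, 38 mm thick, 111 mm high, standing; origin at the centre of its underside. Leave alone.
- hexset: Folded blue hex key set, 88 x 32 x 26 mm, lying; origin at the centre of its underside. Leave alone.
- brush: Black sprocket brush with yellow bristles, 150 mm long in x, 30 mm high, lying; origin at the centre of its underside. Leave alone.
Not all that is in view belongs to the job. Of the things like the door, leave any that is green; of the rest the smaller one is meant.

How it is judged:
By the outcome, as a careful person would: the job done as asked, in the order asked, and still so for the second after the job is handed in, with the robot touching nothing.
It also fails if it takes over 46 s, if anything falls off the work surface, if the arm or the gripper's body presses on something with over 40 N, if the wrist force passes 120 N, or if a joint passes its speed limit or range.

## Working session

There is one attempt and no reset: what is moved stays moved. The work goes in short steps, Python scripts to look and compute and a tool call to move; the robot and the scene stay as the last step left them, time stands still between calls to the robot, and variables do not carry over. Pictures are saved under pics/ and viewed, at most 10 in all, crops included, and the job is handed in when it is done.

Besides the shell and the picture viewer there is one more tool, called after "Call:" by a JSON object that holds its "op" and its "data", one argument or row to a line. carry_out: Moves the arm, as the interface text tells. Its arguments: {"type":"object","properties":{"series":{"type":"array","items":{"type":"array","items":{"type":"number"}}}},"required":["series"]}

```bash
ls; mkdir -p pics
cat > h.py <<'E'
import numpy as np, cv2
from scipy.spatial.transform import Rotation as R
from cell import env
def grab(name,tag):
    s=env.state(); im,d=env.read_camera(name)
    np.savez(f'pics/{tag}.npz',im=im,d=d,p=s['eef_pos'],r=s['tcp_rot'])
    cv2.imwrite(f'pics/{tag}.png',im[:,:,::-1])
    return s
def T(name,z):
    c=env.get_calibration(name)
    if 'cam_to_world' in c: return np.array(c['cam_to_world'])
    M=np.eye(4); r=np.array(z['r']); M[:3,:3]=r if r.shape==(3,3) else R.from_euler('xyz',r).as_matrix(); M[:3,3]=z['p']
    return M@np.array(c['T_tool_cam'])
def ray(name,tag,u,v):
    z=np.load(f'pics/{tag}.npz'); c=env.get_calibration(name)
    n=cv2.undistortPoints(np.array([[[u,v]]],float),np.array(c['intrinsics']),np.array(c['D']))[0,0]
    M=T(name,z); return M[:3,3], M[:3,:3]@np.array([n[0],-n[1],-1]), z['d'][int(round(v)),int(round(u))]
def pt(name,tag,u,v,zz=None):
    o,d,dep=ray(name,tag,u,v)
    if zz is not None: dep=(zz-o[2])/d[2]
    return o+d*dep
def proj(name,tag,P):
    z=np.load(f'pics/{tag}.npz'); c=env.get_calibration(name); M=np.linalg.inv(T(name,z))
    q=(M[:3,:3]@np.atleast_2d(P).T).T+M[:3,3]; q=q*[1,-1,-1]
    return cv2.projectPoints(q,np.zeros(3),np.zeros(3),np.array(c['intrinsics']),np.array(c['D']))[0][:,0]
E
python3 - <<'E'
from h import *
print(grab('top','top1')); grab('scene','scene1')
a=cv2.imread('pics/top1.png')
cv2.imwrite('pics/top1b.png',cv2.resize(a,(800,600)))
cv2.imwrite('pics/scene1b.png',cv2.resize(cv2.imread('pics/scene1.png'),(800,600)))
E
```

```text
pics
{'t': 0.0, 'joints': array([ 1.23442269e+00,  4.91538884e-01,  1.55945217e+00, -1.35851901e-06,
        1.09170676e+00, -1.05622917e-01]), 'qvel': array([ 0.00061076, -0.00147209, -0.00136584, -0.00012805,  0.00099877,
       -0.00013026]), 'tau': array([ 1.79095634e-03, -6.12646222e+01, -2.58187580e+01,  6.93069468e-02,
        4.82361973e-02, -1.07997494e-04]), 'eef_pos': array([142.92184054, 608.39954839, 404.17354495]), 'tcp_rot': array([-3.14049353e+00, -1.15314471e-04,  2.91084250e+00]), 'ft_force': array([-0.17443629, -0.03390576, -1.00977783]), 'moment': array([-0.03181028,  0.03899198,  0.00885865]), 'grip_force': 0.0, 'opening': 1.0003738384456913}
```

View pics/top1b.png

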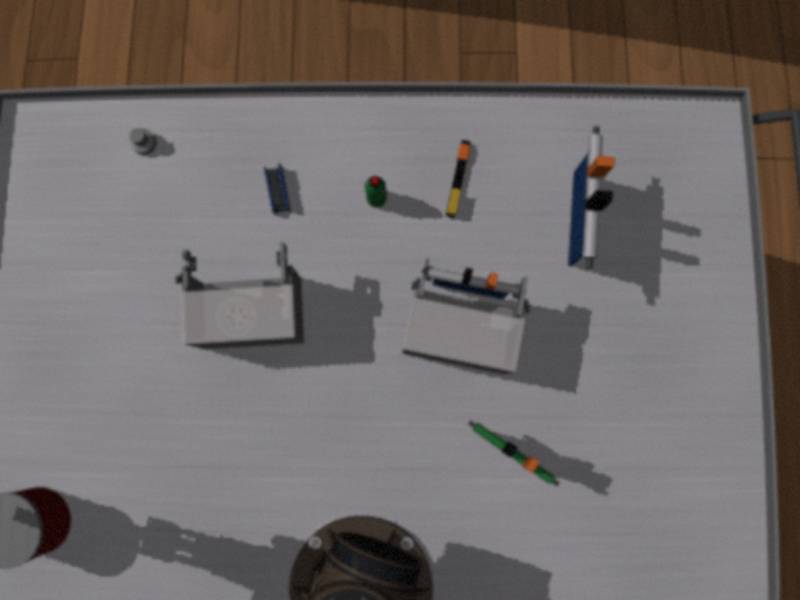

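View pics/scene1b.png

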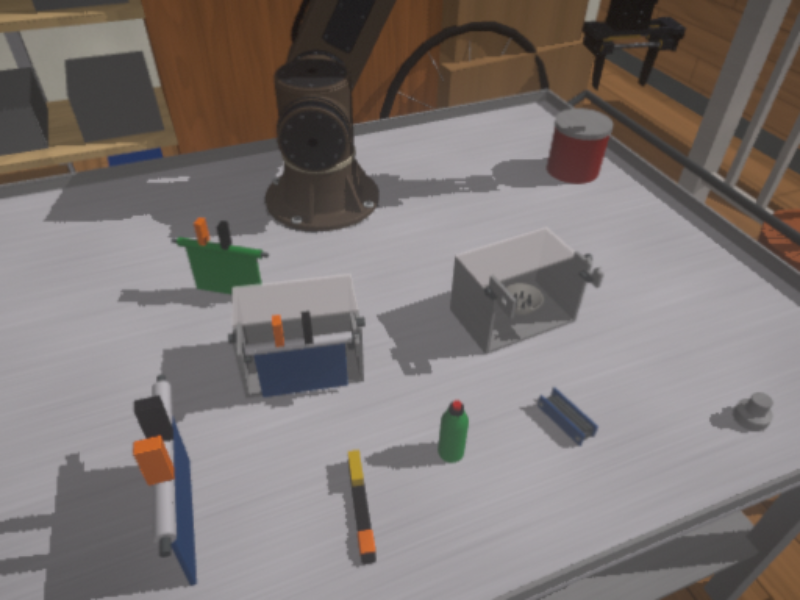

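The top view (800×600) shows x up and y left. Bay2 with the dish is at about (240,310). Bay1 is at about (465,320), with the black tab at (467,275) and the orange tab at (492,281). The green door and the bigger blue door are decoys.

Run:
```python
from h import *
f=.64
for n,u,v,z in [('black',467,275,170),('orange',492,281,170),('b1 BL',403,352,125),('b1 BR',515,372,125),('b2 BL',187,345,125),('b2 BR',296,337,125),('b2 FL',185,288,125),('b2 FR',294,283,125)]:
    print(n,pt('top','top1',u*f,v*f,z).round(1))
c=env.get_calibration('wrist'); print(c['T_tool_cam'],c['intrinsics'])
```

```text
black [ 514.6 -171.1  170. ]
orange [ 505.3 -210.1  170. ]
b1 BL [397.1 -71.6 125. ]
b1 BR [ 365.5 -250.8  125. ]
b2 BL [406.1 279.1 125. ]
b2 BR [420.4 100.9 125. ]
b2 FL [499.9 286.6 125. ]
b2 FR [508.6 106.3 125. ]
[[-3.57853940e-04  9.56207993e-01  2.92687795e-01  8.32002803e+01]
 [ 9.99999932e-01  3.15712956e-04  1.91216255e-04 -7.52512320e-01]
 [ 9.04371826e-05  2.92687844e-01 -9.56208041e-01  2.04314482e+01]
 [ 0.00000000e+00  0.00000000e+00  0.00000000e+00  1.00000000e+00]] [[315.00989525   0.         255.15312655]
 [  0.         315.00989525 195.2164458 ]
 [  0.           0.           1.        ]]
```

Call:
{"op": "carry_out", "data": {
  "series": [
    [-0.03,-0.02,-0.02,-2,1],
    [-0.07,-0.05,-0.046,-5,1],
    [-0.485,-0.305,-0.046,-17.8,1],
    [-0.485,-0.305,-0.046,-17.8,1],
    [-0.485,-0.305,-0.046,-17.8,1],
    [-0.485,-0.305,-0.046,-17.8,1],
    [-0.485,-0.305,-0.046,-17.8,1],
    [-0.485,-0.305,-0.046,-17.8,1],
    [-0.485,-0.305,-0.046,-17.8,1],
    [-0.485,-0.305,-0.046,-17.8,1],
    [-0.485,-0.305,-0.046,-17.8,1],
    [-0.485,-0.305,-0.046,-17.8,1],
    [-0.485,-0.305,-0.046,-17.8,1]
  ]
}}

```text
t: 1.72
eef_pos: [544.6, 201.5, 450.8]
tcp_rot: [3.141, -0.0, -3.06]
ft_force: [-0.7, 0.8, -1.5]
opening: 0.999
grip_force: 0.0
```

Run:
```python
from h import *
s=grab('wrist','w1'); print(s['t'],s['eef_pos'],s['tcp_rot'],s['ft_force'])
cv2.imwrite('pics/w1b.png',cv2.resize(cv2.imread('pics/w1.png'),(800,600),interpolation=cv2.INTER_CUBIC))
```

```text
1.725 [544.58211442 201.4512048  450.80089119] [ 3.14142608e+00 -1.89690734e-04 -3.06038029e+00] [-0.72238825  0.84986504 -1.45639793]
```

View pics/w1b.png

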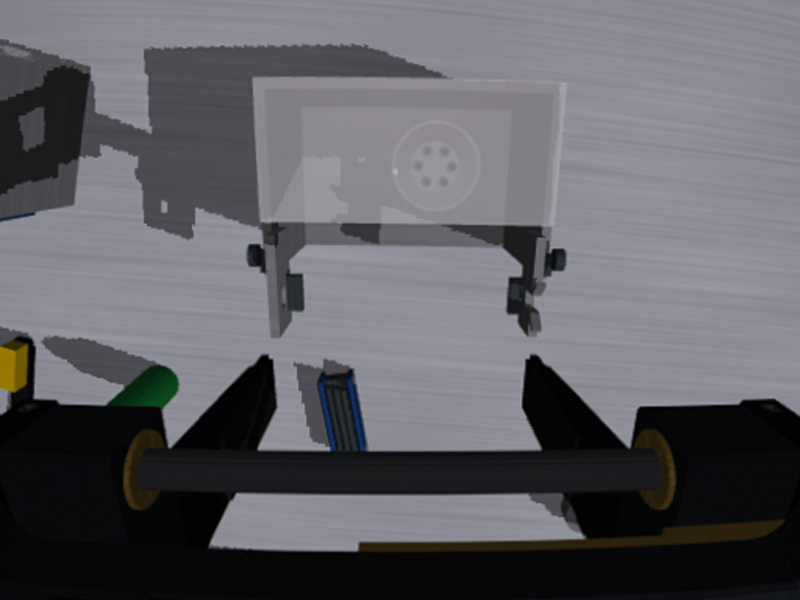

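The wrist view has bay2 with its roof corners at (253,78), (566,83), (552,226) and (260,223). The ledges are at about (295,293) and (516,296), and the slotted cheek is on the right (+y).

Run:
```python
from h import *
f=.64
for n,u,v,z in [('TL',253,78,125),('TR',566,83,125),('BR',552,226,125),('BL',260,223,125)]:
    print(n,pt('wrist','w1',u*f,v*f,z).round(1))
for n,u,v in [('roof',350,120),('roof',500,200),('Lledge',295,293),('Rledge',515,296),('Lchk',272,290),('Lchk',271,270),('Lchk',276,310),('Rchk',545,250),('Rchk',530,296),('Rtip',533,318),('Rtipback',538,286)]:
    print(n,pt('wrist','w1',u*f,v*f).round(1))
z=np.load('pics/w1.npz')['d']
for v in range(150,216,4):
    print(v,[int(round(pt('wrist','w1',u,v)[2])) if z[v,u] else 0 for u in list(range(168,200,2))+list(range(322,352,2))])
```

```text
TL [423.7 105.9 125. ]
TR [411.4 288.1 125. ]
BR [495.4 292.9 125. ]
BL [508.3 111.2 125. ]
roof [443.3 163.7 123.5]
roof [482.6 258.6 122.6]
Lledge [552.8 133.5 121.8]
Rledge [543.5 277.4 120.9]
Lchk [545.2 124.  144.9]
Lchk [532.6 123.6 145.8]
Lchk [557.6 126.7 145.4]
Rchk [511.8 292.9 118.7]
Rchk [541.8 286.3 124.4]
Rtip [551.2 285.2 141.5]
Rtipback [529.4 283.4 146.5]
150 [119, 144, 144, 143, 141, 132, 125, 116, 73, 64, 51, 40, 27, 13, 5, 6, 12, 22, 32, 43, 53, 61, 71, 110, 119, 125, 128, 128, 128, 119, 121]
154 [119, 145, 145, 146, 142, 133, 126, 117, 75, 63, 52, 40, 28, 15, 6, 5, 11, 23, 35, 44, 53, 65, 73, 113, 119, 125, 133, 137, 138, 138, 120]
158 [120, 145, 144, 146, 141, 135, 127, 120, 110, 64, 53, 42, 28, 1, -1, 0, 12, 24, 37, 47, 56, 66, 75, 114, 122, 129, 135, 137, 137, 137, 121]
162 [125, 145, 144, 145, 144, 135, 129, 119, 111, 65, 54, -1, 1, -1, 0, 1, -1, 0, 38, 49, 57, 68, 76, 114, 121, 130, 136, 138, 138, 138, 120]
166 [126, 145, 146, 144, 145, 137, 130, 120, 112, 0, -1, 0, -1, -2, 1, -1, 1, -1, -2, -2, 58, 68, 78, 118, 124, 131, 137, 138, 138, 137, 125]
170 [126, 1
[... 955 characters left out ...]
121, 123, 124, 123, 0, 0, 0, 1, 0]
198 [0, 0, 146, 146, 146, 143, 136, 128, 0, 123, 121, 120, 121, 118, -2, 0, 1, 120, 121, 121, 121, 121, 122, 128, 130, 133, 132, 0, -1, -1, 1]
202 [-1, -1, 146, 146, 145, 146, 137, 129, 121, 111, 0, 0, -1, 1, 0, 1, -1, -1, -1, 0, -1, 114, 121, 130, 137, 139, 140, 138, -2, -1, 0]
206 [-1, -1, 146, 146, 144, 146, 139, 129, 121, 0, 0, -1, 0, 1, 0, -1, 0, -1, 0, -2, -1, 115, 123, 131, 136, 141, 142, 141, -2, 0, -1]
210 [0, 0, -1, 146, 146, 145, 139, 132, -1, -1, -1, 0, 0, -1, 1, 0, 0, -1, 0, 0, 0, -1, 124, 130, 137, 144, 145, 145, 145, -1, 1]
214 [-1, 0, 1, 145, 146, 147, 140, 0, 0, 0, -2, 1, 0, -1, 0, -2, 1, 0, 0, 0, 1, 0, -1, 133, 138, 136, 138, 0, -1, -1, 1]
```

Call:
{"op": "carry_out", "data": {
  "series": [
    [0.005,-0.03,0.0,2,1],
    [0.02,-0.08,0.0,5,1],
    [0.065,-0.3825,0.012,14.7,1],
    [0.065,-0.3825,0.012,14.7,1],
    [0.065,-0.3825,0.012,14.7,1],
    [0.065,-0.3825,0.012,14.7,1],
    [0.065,-0.3825,0.012,14.7,1],
    [0.065,-0.3825,0.012,14.7,1],
    [0.065,-0.3825,0.012,14.7,1],
    [0.065,-0.3825,0.012,14.7,1]
  ]
}}

```text
t: 3.02
eef_pos: [511.2, -184.4, 439.0]
tcp_rot: [3.141, 0.0, 2.967]
ft_force: [0.7, 0.5, 0.5]
opening: 1.001
grip_force: 0.0
```

Run:
```python
from h import *
s=grab('wrist','w2'); print(s['t'],s['eef_pos'],s['tcp_rot'],s['ft_force'])
cv2.imwrite('pics/w2b.png',cv2.resize(cv2.imread('pics/w2.png'),(800,600),interpolation=cv2.INTER_CUBIC))
```

```text
3.025 [ 511.20051161 -184.40875055  438.95259822] [3.14142965e+00 2.87822636e-04 2.96686956e+00] [0.66588549 0.50884591 0.46474547]
```

View pics/w2b.png

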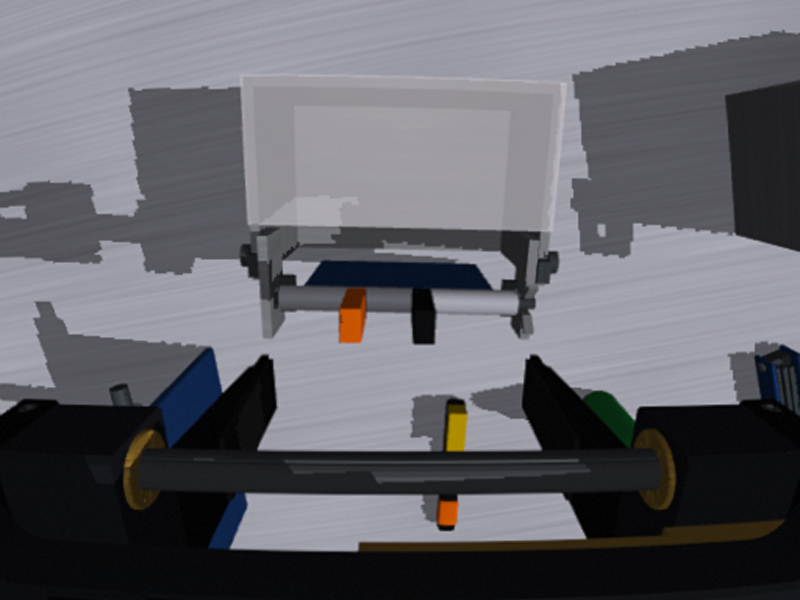

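The wrist view shows the door hung on bay1. The orange tab's top is at about (351,326), the black tab's top at (424,328), and the barrel ends are at (275,296) and (522,303).

Run:
```python
from h import *
f=.64
for n,u,v,z in [('TL',242,75,125),('TR',566,83,125),('BR',551,231,125),('BL',248,225,125)]:
    print(n,pt('wrist','w2',u*f,v*f,z).round(1))
z=np.load('pics/w2.npz'); im=z['im'].astype(int)
c=lambda m:m
P=[];C=[]
for v in range(170,225):
    for u in range(160,350):
        if z['d'][v,u]>0:
            P.append(pt('wrist','w2',u,v)); C.append(im[v,u])
P=np.array(P);C=np.array(C)
o=(P[:,2]>165)
for n,m in [('orange',o&(C[:,0]>120)),('black',o&(C[:,0]<80)),('barrel',(P[:,2]>119)&(P[:,2]<130)&(C[:,0]>60)&(abs((P[:,0]-511)*.985-(P[:,1]+184)*.174)<12))]:
    Q=P[m]-[511.2,-184.4,0]; e=np.c_[Q[:,0]*np.cos(-.1747)+Q[:,1]*np.sin(-.1747), -Q[:,0]*np.sin(-.1747)+Q[:,1]*np.cos(-.1747),Q[:,2]]
    print(n,m.sum(),np.percentile(e,[2,50,98],axis=0).round(1).tolist())
# lateral: barrel ridge
u0=[pt('wrist','w2',300*f,299*f),pt('wrist','w2',390*f,300*f),pt('wrist','w2',480*f,302*f)]; print(np.round(u0,1))
for n,u,v in [('Lchk',266,310),('Rtip',526,325),('Rtipback',533,255)]: print(n,pt('wrist','w2',u*f,v*f).round(1))
```

```text
TL [ 369.9 -249.2  125. ]
TR [405.6 -71.  125. ]
BR [487.7 -87.9 125. ]
BL [ 452.5 -266.6  125. ]Traceback (most recent call last):
  File "<stdin>", line 11, in <module>
  File "h.py", line 19, in pt
    o,d,dep=ray(name,tag,u,v)
            ~~~^^^^^^^^^^^^^^
  File "h.py", line 17, in ray
    M=T(name,z); return M[:3,3], M[:3,:3]@np.array([n[0],-n[1],-1]), z['d'][int(round(v)),int(round(u))]
  File "h.py", line 10, in T
    c=env.get_calibration(name)
ValueError: time passes only in moves, steps and waits
```

```bash
cat >> h.py <<'E'
def cloud(tag):
    z=np.load(f'pics/{tag}.npz'); c=env.get_calibration('wrist'); d=z['d']
    v,u=np.mgrid[0:d.shape[0],0:d.shape[1]]
    n=cv2.undistortPoints(np.dstack([u,v]).reshape(-1,1,2).astype(float),np.array(c['intrinsics']),np.array(c['D']))[:,0]
    q=np.c_[n[:,0],-n[:,1],-np.ones(len(n))]*d.reshape(-1,1)
    M=T('wrist',z); return (q@M[:3,:3].T+M[:3,3]).reshape(*d.shape,3), z['im'].astype(int), d
def local(Q,cx,cy,yaw):
    x,y=Q[...,0]-cx,Q[...,1]-cy
    return np.stack([x*np.cos(yaw)+y*np.sin(yaw),-x*np.sin(yaw)+y*np.cos(yaw),Q[...,2]],-1)
E
python3 - <<'E'
from h import *
for tag,cx,cy,yaw in [('w2',517.2,-185.9,-.197),('w1',549,205.9,.067)]:
    P,im,d=cloud(tag); e=local(P,cx,cy,yaw); r=im[...,0]; ok=d>0
    ok&=(abs(e[...,0])<60)&(abs(e[...,1])<110)
    sel={'orange':(P[...,2]>165)&(r>120),'black':(P[...,2]>165)&(r<80),
     'barrel':(P[...,2]>120)&(P[...,2]<131)&(abs(e[...,1])<68)&(abs(e[...,1]+4)>33)&(abs(e[...,0])<30),
     'Lcheektop':(abs(e[...,1]+81)<6)&(P[...,2]>128),'Rcheektop':(abs(e[...,1]-81)<6)&(P[...,2]>128),
     'ledge':(abs(e[...,1])<77)&(abs(e[...,1])>60)&(abs(P[...,2]-121)<3)}
    for n,m in sel.items():
        m=m&ok
        if m.sum()>8: print(tag,n,m.sum(),np.percentile(e[m],[3,50,97],axis=0).round(1).tolist())
    for s in (-1,1):
      m=ok&(P[...,2]>110)&(P[...,2]<135)&(abs(s*e[...,1]-55)<9)&(abs(e[...,0])<30)
      if m.sum()>8: print('barrel side',s,m.sum(),np.percentile(e[m],[5,50,95],axis=0).round(1).tolist())
E
```

```text
w2 orange 386 [[-37.2, -50.0, 167.8], [-2.5, -26.5, 169.6], [8.3, 15.6, 345.3]]
w2 black 51917 [[-42.5, -68.4, 272.3], [-32.1, 1.1, 349.4], [-4.2, 66.1, 368.2]]
w2 barrel 1036 [[-8.0, -65.9, 120.7], [-2.3, 32.8, 124.5], [5.4, 65.8, 126.4]]
w2 Lcheektop 1066 [[-40.0, -84.7, 129.6], [-37.7, -79.5, 135.1], [17.0, -75.2, 343.9]]
w2 Rcheektop 358 [[-42.9, 75.2, 128.6], [-42.0, 78.0, 330.3], [13.7, 82.6, 340.2]]
w2 ledge 603 [[-59.4, -75.6, 118.7], [-48.9, 61.4, 123.1], [6.2, 76.9, 124.0]]
barrel side -1 295 [[-8.6, -62.9, 118.8], [-3.3, -55.0, 124.4], [4.8, -46.7, 126.2]]
barrel side 1 292 [[-8.2, 46.9, 119.1], [-2.9, 55.0, 124.2], [5.9, 63.0, 126.2]]
w1 black 51787 [[-40.5, -72.6, 288.6], [-30.6, -3.9, 361.2], [-3.8, 61.9, 380.1]]
w1 barrel 33 [[-11.7, 66.7, 120.1], [1.0, 67.3, 121.3], [11.2, 68.0, 122.2]]
w1 Lcheektop 1649 [[-40.0, -85.5, 131.5], [-35.6, -79.7, 342.6], [16.9, -75.3, 361.9]]
w1 Rcheektop 574 [[-41.8, 75.4, 128.7], [-16.7, 78.6, 137.4], [19.6, 83.2, 344.0]]
w1 ledge 807 [[-59.1, -76.4, 119.7], [-9.8, 61.4, 122.1], [11.0, 76.5, 123.9]]
```

Run:
```python
from h import *
for tag,cx,cy,yaw in [('w2',517.2,-185.9,-.197),('w1',549,205.9,.067)]:
    P,im,d=cloud(tag); e=local(P,cx,cy,yaw); r=im[...,0]; z=P[...,2]; hz=118 if tag=='w2' else 130
    ok=(d>0)&(abs(e[...,0])<60)&(abs(e[...,1])<110)&(z<180)
    sel={'orange':(z>166)&(r>100),'black':(z>166)&(r<80),
     'Ltop':(e[...,1]<-76)&(abs(z-hz-15)<2.5),'Rtopfront':(e[...,1]>76)&(e[...,0]>2)&(abs(z-hz-13)<5),'Rtopback':(e[...,1]>76)&(e[...,0]<-2)&(e[...,0]>-16)&(abs(z-hz-13)<5),
     'ledge-':(e[...,1]<-66)&(e[...,1]>-75)&(abs(z-hz+8.5)<2)&(abs(e[...,0])<25),'ledge+':(e[...,1]>66)&(e[...,1]<75)&(abs(z-hz+8.5)<2)&(abs(e[...,0])<25)}
    for n,m in sel.items():
        m=m&ok
        if m.sum()>8: print(tag,n,m.sum(),np.percentile(e[m],[2,50,98],axis=0).round(1).tolist())
    if tag=='w2':
      for s in (-55,-10,55):
        m=ok&(abs(z-122)<6)&(abs(e[...,1]-s)<9)&(abs(e[...,0])<20)
        A=np.c_[2*e[m][:,0],2*e[m][:,2],np.ones(m.sum())]; b=(e[m][:,[0,2]]**2).sum(1)
        # circle r=8 fit
        from scipy.optimize import least_squares
        f=least_squares(lambda p:np.hypot(e[m][:,0]-p[0],e[m][:,2]-p[1])-8,[0,117],loss='soft_l1'); print('barrel',s,f.x.round(2))
```

```text
w2 orange 352 [[-10.6, -32.5, 167.8], [-1.4, -26.4, 169.5], [8.7, 18.9, 170.7]]
w2 black 305 [[-10.8, 7.7, 166.5], [-2.3, 13.0, 169.4], [7.6, 18.6, 170.7]]
w2 Ltop 479 [[-41.7, -85.1, 131.2], [-12.5, -81.6, 133.5], [19.8, -78.8, 134.8]]
w2 Rtopfront 94 [[5.2, 76.6, 126.1], [10.5, 79.5, 130.0], [20.9, 83.0, 134.5]]
w2 Rtopback 62 [[-15.9, 76.8, 126.1], [-12.7, 79.5, 131.5], [-7.0, 83.1, 134.8]]
w2 ledge- 46 [[-12.7, -74.8, 108.0], [-9.2, -71.6, 109.3], [11.1, -68.8, 110.8]]
w2 ledge+ 61 [[-12.5, 66.5, 107.9], [-9.4, 70.7, 109.7], [11.3, 74.6, 111.1]]
barrel -55 [ -0.69 117.64]
barrel -10 [ -0.64 117.64]
barrel 55 [ -0.6  117.55]
w1 Ltop 478 [[-41.9, -84.6, 142.9], [-11.9, -81.3, 145.3], [20.2, -78.5, 146.8]]
w1 Rtopfront 90 [[5.8, 77.1, 138.0], [11.1, 79.9, 141.6], [19.0, 83.3, 146.6]]
w1 Rtopback 61 [[-15.8, 77.2, 138.4], [-11.7, 79.7, 143.4], [-7.2, 83.4, 146.5]]
w1 ledge- 155 [[-11.9, -74.9, 119.9], [-0.4, -71.6, 121.3], [11.7, -68.4, 122.6]]
w1 ledge+ 185 [[-11.7, 66.9, 119.9], [-0.0, 70.6, 121.4], [11.8, 74.7, 122.7]]
```

Call:
{"op": "carry_out", "data": {
  "series": [
    [-0.0055,-0.0012,0.02,1.3,1],
    [-0.0055,-0.0012,0.05,1.3,1],
    [-0.0055,-0.0012,0.08,1.3,1],
    [-0.0055,-0.0012,0.1,1.3,1],
    [-0.0055,-0.0012,0.112,1.3,1],
    [-0.0055,-0.0012,0.119,1.3,1],
    [-0.0055,-0.0012,0.119,1.3,1],
    [-0.0055,-0.0012,0.119,1.3,0.7],
    [-0.0055,-0.0012,0.119,1.3,0.5],
    [-0.0055,-0.0012,0.119,1.3,0.3],
    [-0.0055,-0.0012,0.119,1.3,0],
    [-0.0055,-0.0012,0.119,1.3,0],
    [-0.0055,-0.0012,0.119,1.3,0],
    [-0.0055,-0.0012,0.119,1.3,0],
    [-0.0055,-0.0012,0.119,1.3,0]
  ]
}}

```text
t: 4.95
eef_pos: [516.3, -188.0, 319.9]
tcp_rot: [-3.142, 0.0, 2.942]
ft_force: [-0.4, 1.4, 3.4]
opening: 0.419
grip_force: 30.0
```

Call:
{"op": "carry_out", "data": {
  "series": [
    [0,0,-0.003,0,0],
    [0,0,-0.008,0,0],
    [0,0,-0.015,0,0],
    [0,0,-0.025,0,0],
    [0,0,-0.035,0,0],
    [0,0,-0.035,0,0]
  ]
}}

```text
t: 5.7
eef_pos: [516.3, -188.0, 355.7]
tcp_rot: [-3.141, 0.002, 2.942]
ft_force: [0.9, -0.4, -2.4]
opening: 0.417
grip_force: 30.0
```

Run:
```python
from h import *
s=grab('wrist','w3'); print(s['t'],s['eef_pos'],s['tcp_rot'],s['ft_force'],s['opening'],s['grip_force'])
cv2.imwrite('pics/w3b.png',cv2.resize(cv2.imread('pics/w3.png'),(800,600),interpolation=cv2.INTER_CUBIC))
```

```text
5.7 [ 516.2841955  -188.02950741  355.73138568] [-3.14122738e+00  1.73038505e-03  2.94227793e+00] [ 0.8711177  -0.36861631 -2.38870101] 0.4172173691889866 29.991976618766785
```

View pics/w3b.png

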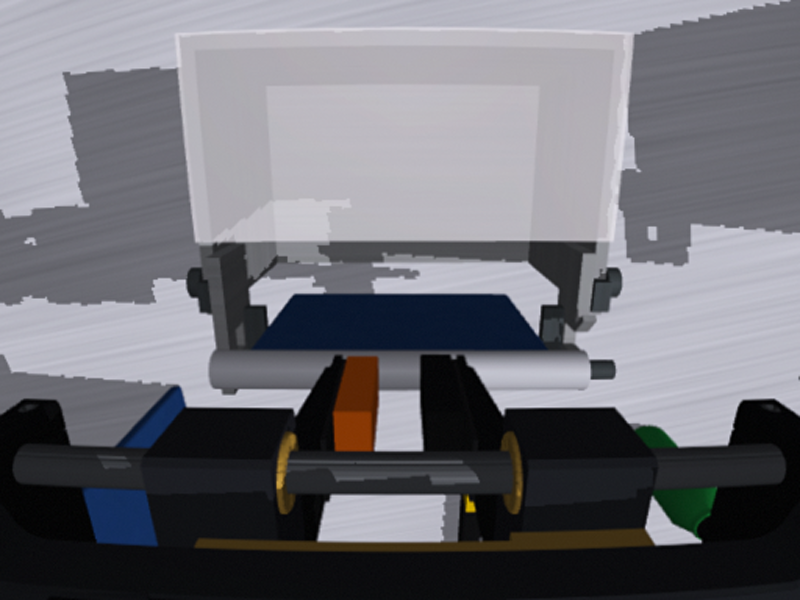

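The door is held clear of bay1. The sprung pin is flush at the left barrel end (210,370), and the fixed pin sticks out at the right (600,370). Next I measure the barrel in the tool frame.

Run:
```python
from h import *
from scipy.optimize import least_squares
P,im,d=cloud('w3'); yaw=2.9423-np.pi; e=local(P,516.28,-188.03,yaw); z=P[...,2]
ok=(d>0)&(abs(e[...,0])<14)&(abs(e[...,1])<100)&(abs(z-154)<10)
q=e[ok&(abs(e[...,1])<72)&(abs(e[...,1])>28)]
f=least_squares(lambda p:np.hypot(q[:,0]-p[0]-p[2]*q[:,1],q[:,2]-p[1]-p[3]*q[:,1])-8,[0,154,0,0],loss='soft_l1',f_scale=.7)
print('barrel x,z,slopes',f.x.round(4),len(q))
b=e[ok]; h=np.histogram(b[:,1],np.arange(-84,92,2)); print([(int(y),int(n)) for n,y in zip(*h)])
pan=e[(d>0)&(abs(e[...,1])<55)&(z>45)&(z<140)&(abs(e[...,0])<30)&(im[...,2]>im[...,0]+20)]
if len(pan)>50: print('panel x vs z',np.polyfit(pan[:,2],pan[:,0],1),len(pan))
```

```text
barrel x,z,slopes [ 4.000000e-04  1.532202e+02 -0.000000e+00  3.500000e-03] 3359
[(-84, 0), (-82, 0), (-80, 0), (-78, 11), (-76, 77), (-74, 84), (-72, 81), (-70, 85), (-68, 76), (-66, 80), (-64, 89), (-62, 82), (-60, 79), (-58, 80), (-56, 79), (-54, 79), (-52, 85), (-50, 76), (-48, 84), (-46, 81), (-44, 80), (-42, 79), (-40, 82), (-38, 81), (-36, 72), (-34, 71), (-32, 49), (-30, 36), (-28, 25), (-26, 10), (-24, 11), (-22, 15), (-20, 15), (-18, 12), (-16, 13), (-14, 15), (-12, 14), (-10, 43), (-8, 73), (-6, 85), (-4, 89), (-2, 74), (0, 75), (2, 99), (4, 76), (6, 58), (8, 15), (10, 13), (12, 17), (14, 14), (16, 14), (18, 12), (20, 14), (22, 9), (24, 15), (26, 31), (28, 45), (30, 65), (32, 73), (34, 75), (36, 77), (38, 82), (40, 76), (42, 79), (44, 76), (46, 75), (48, 83), (50, 75), (52, 75), (54, 82), (56, 75), (58, 80), (60, 82), (62, 78), (64, 86), (66, 76), (68, 76), (70, 82), (72, 73), (74, 12), (76, 38), (78, 39), (80, 44), (82, 41), (84, 34), (86, 2), (88, 0)]
panel x vs z [-1.30194365e-03 -2.54999047e+00] 5006
```

Call:
{"op": "carry_out", "data": {
  "series": [
    [0,0,-0.03,0,0],
    [0,0,-0.07,0,0],
    [0,0,-0.105,0,0],
    [0,0,-0.119,0,0],
    [0.002,0.02,-0.119,-1,0],
    [0.007,0.055,-0.119,-2.5,0],
    [0.012,0.1,-0.119,-4,0],
    [0.018,0.15,-0.119,-6,0],
    [0.024,0.2,-0.119,-8,0],
    [0.03,0.25,-0.119,-10,0],
    [0.036,0.3,-0.119,-12,0],
    [0.041,0.345,-0.119,-13.5,0],
    [0.044,0.375,-0.119,-14.7,0],
    [0.046,0.389,-0.119,-15.2,0],
    [0.0461,0.3927,-0.119,-15.26,0],
    [0.0461,0.3927,-0.119,-15.26,0],
    [0.0461,0.3927,-0.119,-15.26,0]
  ]
}}

```text
t: 7.88
eef_pos: [548.9, 205.1, 473.7]
tcp_rot: [-3.142, -0.0, -3.076]
ft_force: [-0.3, -1.1, -2.1]
opening: 0.417
grip_force: 30.0
```

Run:
```python
from h import *
from scipy.optimize import least_squares
s=grab('wrist','w4'); print(s['t'],s['eef_pos'],s['tcp_rot'],s['ft_force'],s['opening'])
p=s['eef_pos']; yaw=s['tcp_rot'][2]-np.pi
P,im,d=cloud('w4'); e=local(P,p[0],p[1],yaw); z=P[...,2]-(p[2]-202)
ok=(d>0)&(abs(e[...,0])<14)&(abs(e[...,1])<72)&(abs(e[...,1])>28)&(abs(z)<12)
x,y,h=e[ok][:,0],e[ok][:,1],z[ok]
f=least_squares(lambda q:np.hypot(x-q[0]-q[2]*y/70,h-q[1]-q[3]*y/70)-8,[.5,0.5,.1,0],loss='soft_l1',f_scale=.7,x_scale=1.,diff_step=1e-4)
print('barrel in tool x,z; slope mm/70',f.x.round(2),len(x))
# bay2 features raw in tool-local
Z=P[...,2]; ok=(d>0)&(e[...,0]<25)&(e[...,0]>-60)
for n,m in {'Ltop':(abs(e[...,1]+81)<6)&(abs(Z-145)<3),'Rtopf':(abs(e[...,1]-81)<6)&(abs(Z-143)<5)&(e[...,0]>2),'Rtopb':(abs(e[...,1]-81)<6)&(abs(Z-143)<5)&(e[...,0]<-2)&(e[...,0]>-16),'led-':(e[...,1]<-66)&(e[...,1]>-75)&(abs(Z-121.5)<2)&(abs(e[...,0])<25),'led+':(e[...,1]>66)&(e[...,1]<75)&(abs(Z-121.5)<2)&(abs(e[...,0])<25)}.items():
    m=m&ok
    if m.sum()>8: print(n,m.sum(),np.percentile(e[m],[2,50,98],axis=0).round(1).tolist())
```

```text
7.875 [548.88288142 205.12870851 473.71999472] [-3.14152670e+00 -1.96667231e-05 -3.07584414e+00] [-0.34529998 -1.14885584 -2.14441454] 0.41673172223470106
barrel in tool x,z; slope mm/70 [-0.52 -0.49  0.03  0.3 ] 3350
Ltop 392 [[-41.8, -83.9, 142.4], [-14.8, -80.7, 145.1], [16.0, -77.8, 146.6]]
Rtopf 70 [[6.1, 77.8, 138.3], [10.6, 80.6, 142.8], [15.3, 83.8, 146.5]]
Rtopb 53 [[-15.5, 77.7, 138.1], [-12.2, 80.6, 143.5], [-6.7, 83.7, 146.8]]
led- 138 [[-12.3, -74.7, 119.9], [-1.6, -71.0, 121.2], [8.9, -67.6, 122.5]]
led+ 142 [[-12.5, 67.7, 119.9], [-1.5, 71.3, 121.4], [9.0, 74.9, 122.7]]
```

Call:
{"op": "carry_out", "data": {
  "series": [
    [-0.0003,0.0009,0,0,0],
    [-0.0003,0.0009,0.01,0,0],
    [-0.0003,0.0009,0.02,0,0],
    [-0.0003,0.0009,0.035,0,0],
    [-0.0003,0.0009,0.05,0,0],
    [-0.0003,0.0009,0.065,0,0],
    [-0.0003,0.0009,0.08,0,0],
    [-0.0003,0.0009,0.095,0,0],
    [-0.0003,0.0009,0.106,0,0],
    [-0.0003,0.0009,0.111,0,0],
    [-0.0003,0.0009,0.111,0,0],
    [-0.0003,0.0009,0.111,0,0]
  ]
}}

```text
t: 9.43
eef_pos: [549.1, 207.0, 363.2]
tcp_rot: [3.141, 0.001, -3.075]
ft_force: [-0.1, 0.2, -2.6]
opening: 0.421
grip_force: 30.0
```

Run:
```python
from h import *
s=grab('wrist','w5'); print(s['t'],s['eef_pos'],s['tcp_rot'],s['ft_force'],s['moment'],s['opening'])
cv2.imwrite('pics/w5b.png',cv2.resize(cv2.imread('pics/w5.png')[80:272],(800,300),interpolation=cv2.INTER_CUBIC))
```

```text
9.425 [549.1495493  206.95674793 363.18707933] [ 3.14139860e+00  8.21883753e-04 -3.07457781e+00] [-0.12527964  0.23805732 -2.64917983] [ 0.06496606 -0.02210009  0.01271336] 0.42104011783545986
```

View pics/w5b.png

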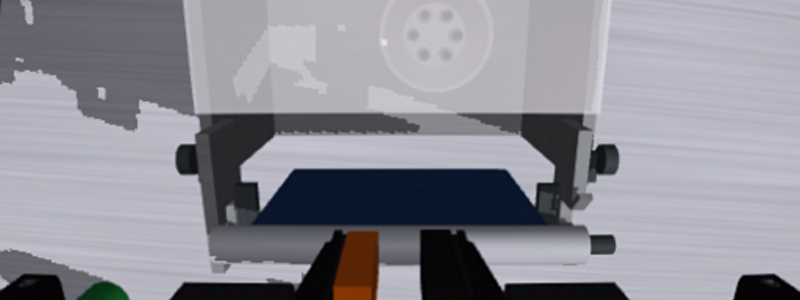

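The view shows the barrel ends inside the cheeks at (210,243) and (590,245), with the fixed pin over the slot at (603,245). Now a slow descent.

Call:
{"op": "carry_out", "data": {
  "series": [
    [0,-0.0006,0.003,0,0],
    [0,-0.0006,0.006,0,0],
    [0,-0.0006,0.009,0,0],
    [0,-0.0006,0.012,0,0],
    [0,-0.0006,0.015,0,0],
    [0,-0.0006,0.018,0,0],
    [0,-0.0006,0.02,0,0],
    [0,-0.0006,0.02,0,0]
  ]
}}

```text
t: 10.48
eef_pos: [549.1, 206.3, 342.6]
tcp_rot: [3.142, -0.0, -3.075]
ft_force: [-1.2, -0.1, -2.3]
opening: 0.414
grip_force: 30.0
```

Call:
{"op": "carry_out", "data": {
  "series": [
    [0,0,0.002,0,0],
    [0,0,0.004,0,0],
    [0,0,0.006,0,0],
    [0,0,0.0075,0,0],
    [0,0,0.0075,0,0]
  ]
}}

```text
t: 11.1
eef_pos: [549.1, 206.4, 335.1]
tcp_rot: [3.142, -0.0, -3.075]
ft_force: [0.4, -0.1, -1.4]
opening: 0.417
grip_force: 30.0
```

Call:
{"op": "carry_out", "data": {
  "series": [
    [0,0,0.0005,0,0],
    [0,0,0.001,0,0],
    [0,0,0.0015,0,0],
    [0,0,0.002,0,0],
    [0,0,0.002,0,0]
  ]
}}

```text
t: 11.72
eef_pos: [549.1, 206.3, 333.2]
tcp_rot: [3.141, 0.0, -3.075]
ft_force: [0.2, -0.3, -1.8]
opening: 0.414
grip_force: 30.0
```

Call:
{"op": "carry_out", "data": {
  "series": [
    [0,0,0.0003,0,0],
    [0,0,0.0006,0,0],
    [0,0,0.0006,0,0]
  ]
}}

```text
t: 12.1
eef_pos: [549.1, 206.3, 332.6]
tcp_rot: [3.142, -0.0, -3.075]
ft_force: [0.3, -0.3, -2.2]
opening: 0.416
grip_force: 30.0
```

Call:
{"op": "carry_out", "data": {
  "series": [
    [0,0,0.0003,0,0],
    [0,0,0.0006,0,0],
    [0,0,0.0006,0,0]
  ]
}}

```text
t: 12.48
eef_pos: [549.1, 206.3, 332.0]
tcp_rot: [3.142, 0.0, -3.075]
ft_force: [-0.3, 0.1, -2.9]
opening: 0.417
grip_force: 30.0
```

Call:
{"op": "carry_out", "data": {
  "series": [
    [0,0,0.0003,0,0],
    [0,0,0.0005,0,0],
    [0,0,0.0005,0,0]
  ]
}}

```text
t: 12.85
eef_pos: [549.1, 206.3, 331.7]
tcp_rot: [3.141, 0.0, -3.075]
ft_force: [-0.4, 1.1, -1.1]
opening: 0.418
grip_force: 30.0
```

Call:
{"op": "carry_out", "data": {
  "series": [
    [0,0,0.0003,0,0],
    [0,0,0.0005,0,0],
    [0,0,0.0005,0,0]
  ]
}}

```text
t: 13.22
eef_pos: [549.1, 206.4, 331.4]
tcp_rot: [3.141, 0.001, -3.075]
ft_force: [-1.9, 1.4, 4.3]
opening: 0.418
grip_force: 30.0
```

Call:
{"op": "carry_out", "data": {
  "series": [
    [0,0,0.0002,0,0],
    [0,0,0.0002,0,0]
  ]
}}

```text
t: 13.48
eef_pos: [549.1, 206.4, 331.3]
tcp_rot: [3.141, 0.001, -3.075]
ft_force: [-1.3, 0.3, 6.7]
opening: 0.418
grip_force: 30.0
```

Run:
```python
from h import *
s=grab('wrist','w6'); print(s['t'],s['eef_pos'],s['tcp_rot'],s['ft_force'],s['moment'],s['opening'])
from scipy.optimize import least_squares
p=s['eef_pos']; yaw=s['tcp_rot'][2]-np.pi
P,im,d=cloud('w6'); e=local(P,p[0],p[1],yaw); z=P[...,2]-(p[2]-202)
ok=(d>0)&(abs(e[...,0])<14)&(abs(e[...,1])<62)&(abs(e[...,1])>28)&(abs(z)<12)
x,y,h=e[ok][:,0],e[ok][:,1],z[ok]
f=least_squares(lambda q:np.hypot(x-q[0]-q[2]*y/70,h-q[1]-q[3]*y/70)-8,[.5,0.5,.1,0],loss='soft_l1',f_scale=.7,diff_step=1e-4)
print('barrel in tool x,z; slope mm/70',f.x.round(2),len(x))
cv2.imwrite('pics/w6b.png',cv2.resize(cv2.imread('pics/w6.png')[100:260,80:460],(800,337),interpolation=cv2.INTER_CUBIC))
```

```text
13.475 [549.1415518  206.37203534 331.33727179] [ 3.14138800e+00  6.79613066e-04 -3.07457208e+00] [-1.26991734  0.30011342  6.69982525] [-0.30713623  0.32381628 -0.09527012] 0.4181612501060704
barrel in tool x,z; slope mm/70 [-0.4  -0.46  0.04  0.09] 2556
```

View pics/w6b.png

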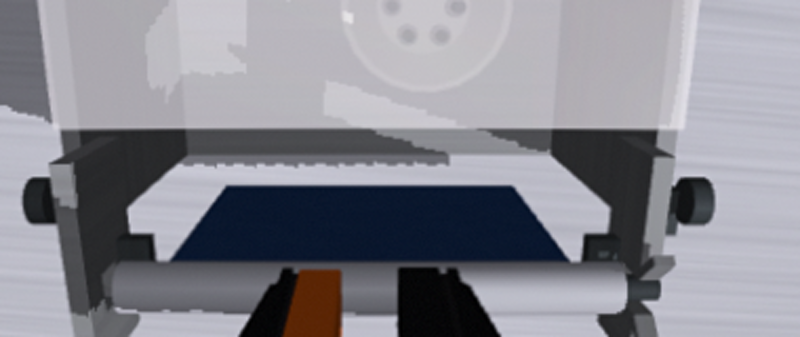

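Call:
{"op": "carry_out", "data": {
  "series": [
    [0,0,0,0,0.45],
    [0,0,0,0,0.5],
    [0,0,0,0,0.55],
    [0,0,0,0,0.6],
    [0,0,0,0,0.7],
    [0,0,0,0,0.8],
    [0,0,0,0,0.85],
    [0,0,0,0,0.85]
  ]
}}

```text
t: 14.52
eef_pos: [549.1, 206.4, 330.7]
tcp_rot: [3.141, -0.0, -3.074]
ft_force: [-0.0, 0.3, 0.2]
opening: 0.843
grip_force: 0.0
```

Run:
```python
from h import *
s=grab('wrist','w7'); print(s['t'],s['eef_pos'],s['ft_force'],s['moment'],s['opening'],s['grip_force'])
cv2.imwrite('pics/w7b.png',cv2.resize(cv2.imread('pics/w7.png')[100:260,80:460],(800,337),interpolation=cv2.INTER_CUBIC))
```

```text
14.525 [549.11257186 206.42314953 330.72156199] [-0.0059767   0.27665032  0.24872378] [ 0.02756278 -0.02773018  0.03999399] 0.8429210694379967 0.0
```

View pics/w7b.png

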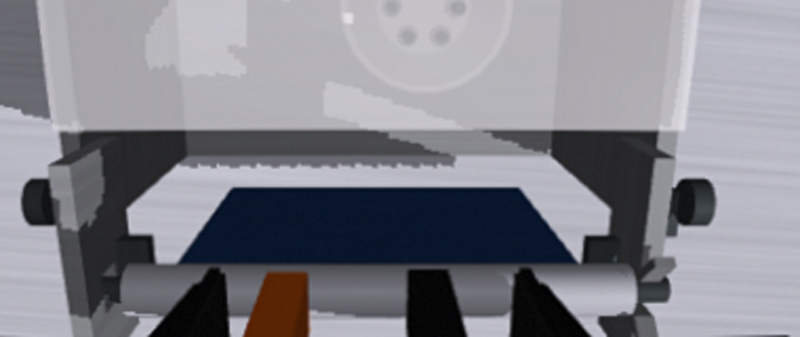

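The pin now shows at the left end (112,288), entering the cheek. I'll retreat straight up and verify the tab spacing and barrel position.

Call:
{"op": "carry_out", "data": {
  "series": [
    [0,0,-0.005,0,0.85],
    [0,0,-0.02,0,0.85],
    [0,0,-0.04,0,0.85],
    [0,0,-0.07,0,1],
    [0,0,-0.1,0,1],
    [0,0,-0.12,0,1],
    [0,0,-0.12,0,1],
    [0,0,-0.12,0,1]
  ]
}}

```text
t: 15.58
eef_pos: [548.9, 206.3, 450.4]
tcp_rot: [-3.142, -0.001, -3.075]
ft_force: [-0.5, 0.4, -0.5]
opening: 0.997
grip_force: 0.0
```

Run:
```python
from h import *
from scipy.optimize import least_squares
s=grab('wrist','w8'); print(s['t'],s['eef_pos'],s['ft_force'])
P,im,d=cloud('w8'); e=local(P,548.8,205.4,.067); r=im[...,0]; z=P[...,2]
ok=(d>0)&(abs(e[...,0])<30)&(abs(e[...,1])<110)&(z<195)
for n,m in {'orange':(z>177)&(r>100),'black':(z>177)&(r<80)}.items():
    m=m&ok; print(n,m.sum(),np.percentile(e[m],[5,50,95],axis=0).round(1).tolist())
for y in (-55,-5,55):
    m=ok&(abs(z-134)<6)&(abs(e[...,1]-y)<8)&(abs(e[...,0])<20); q=e[m]
    print(y,least_squares(lambda p:np.hypot(q[:,0]-p[0],q[:,2]-p[1])-8,[.5,129.],loss='soft_l1',diff_step=1e-4).x.round(2))
cv2.imwrite('pics/w8b.png',cv2.resize(cv2.imread('pics/w8.png')[130:240,130:380],(800,352),interpolation=cv2.INTER_CUBIC))
```

```text
15.575 [548.90315375 206.26826616 450.43172389] [-0.53660683  0.40380153 -0.53718025]
orange 336 [[-9.1, -28.1, 179.2], [-0.2, -22.5, 181.0], [8.7, -17.2, 182.0]]
black 320 [[-9.4, 11.7, 179.6], [-0.8, 16.8, 181.0], [8.6, 21.9, 182.1]]
-55 [  0.44 128.99]
-5 [  0.51 129.09]
55 [  0.41 129.13]
```

View pics/w8b.png

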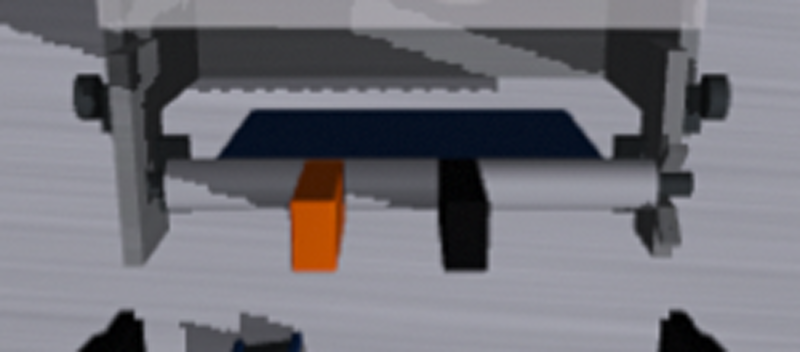

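The tab spacing is 39.3 mm, against 39.4 mm when the door was locked at the start. The barrel is level at both ends, so the door is seated with its pin home.

```bash
python3 -c "
from h import *
print(env.job_done())"
```

```text
the job is handed in; nothing more can be done
None
```

The small blue door now hangs on the dish bay, with its barrel level on both ledges and the pin sprung fully home; I handed the job in at about 15.6 s, after seating it with roughly 9 N of contact force.

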